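# Clear the lance off a hose reel and hold its lock pin back

### The job

The hose reel bolted to the bench is about to get a new hose, which will run off its front. Lift the spray lance up out of the two hooks across the front of the reel and lay it down on the flat rubber mat, without dropping it. Then pull the knob of the reel's sprung lock pin fully back to its stop and keep it there so that the drum can be turned: your program finishes while still holding the pin back, and the other loose things stay where they are.

Things in the scene. Friction and masses are not known exactly. Their poses are not given: they have to be found in the camera images.
- reel: Small hose reel, red tube frame, fixed; turned up to 0.3 rad. Origin on the bench under the drum's middle, z up. Front is -x; axle along y. Frame spans x -150..150, y -151..117 mm; dark drum flanges 236 mm across at y -75 and 75 mm, top z = 268 mm; an upright bar up to z = 270 mm at y -105..-99 mm carries the lock pin, whose knob starts at x 0, y -148, z 245 mm.
- rack (a point): Where the lance's axis starts, midway between the two upturned wire hooks, in front of the drum: 175 mm ahead of the reel's axle, 152 mm high; reel's axes. Hooks at y -85 and 85 mm, open upwards, tips 17 mm above and 25 mm ahead (-x) of this point. The lance is free of them once raised 35 mm. Between them is free space, 100 mm downwards and 40 mm on either side in x.
- lance: Loose spray lance, 388 mm long, 0.3 to 0.6 kg: 16 mm steel tube, brass fittings at the ends (hexagonal inlet at -y, round nozzle at +y), rubber grip in the middle, 28 x 28 mm square with rounded edges, 120 mm long. Origin in the grip's centre, y along the lance. Starts level in the two hooks, along the reel's y, grip between the hooks. Lying on the mat, its origin is 20 mm above the bench.
- mat: Flat black rubber mat fixed on the bench, 420 (its x) x 200 (its y) x 6 mm thick, on the left or the right of the reel. Origin in the centre of its underside, on the bench.
- lock_knob (a point): Centre of the lock pin's black round knob, on the pin's axis; moves with the pin, has the reel's axes. 30 mm across from 7 mm ahead of this point (-y) to 10 mm behind it, then a narrower 20 mm neck; flat end 10 mm ahead. The pin is level and is pulled along -y, away from the drum. Can be taken from above, fingers on its +x and -x sides, free there for 100 mm.
- lockpin (a joint): How far the lock pin is pulled out, m: 0 = seated in its hole in the drum's flange (start), 0.007 = tip just out of the hole, 0.016 = fully back at its stop. The spring pulls it home with about 8 N at 0 and 16 N at 0.016; it does not stay back by itself.
- case: Bystander: red open tool case fixed on the bench, 320 x 200 x 50 mm, on the side of the reel where the mat is not. Origin under its centre.
- diehead_large: Bystander: steel ring-shaped die head, 72 mm across, 34 mm high, loose in the case. Origin under its centre.
- diehead_small: Bystander: steel ring-shaped die head, 56 mm across, 30 mm high, loose in the case. Origin under its centre.
- coupling: Bystander: steel pipe coupling (short tube), 48 mm across, 50 mm high, standing between the robot and the reel, on the left. Origin under its centre.

How it is judged (in metres and radians):
On the way, in this order (a step that is already met when the one before it is completed fails the run):
1. the lance is lifted up out of both hooks, held by the gripper (z of lance in the frame of reel above 0.182 m and contact force between the fingers and lance above 1 N and contact force between lance and reel below 0.1 N), for 0.2 s.
2. the lance lies at rest on the mat, let go (x of lance in the frame of mat between -0.19 and 0.19 m and y of lance in the frame of mat between -0.095 and 0.095 m and z of lance in the frame of mat below 0.026 m and angle between lance's own y axis and vertical between 1.45 and 1.69 rad and contact force between lance and mat above 1.5 N and contact force between each of the arm, the fingers and lance below 0.1 N and linear speed of lance below 0.02 m/s), for 0.2 s.
3. the gripper holds the lock pin fully back (value of joint lockpin above 0.013 m and contact force between the fingers and lockpin above 5 N), for 0.5 s.
At the end, for the whole second after the job is handed in: The gripper holds the lock pin at least 13 mm out of its 16 mm (fingers on it with more than 5 N), while the lance lies level and still on the mat, its middle over the mat, touched by nothing of the robot (all of step 2 and all of step 3); the arm keeps its last pose, push and grip.
It fails at once if the lance is dropped or thrown (loose and faster than 0.6 m/s) (linear speed of lance above 0.6 m/s and contact force between the fingers and lance below 0.1 N).
It fails at once if the large die head is shifted by more than 30 mm (distance of diehead_large from where it was at the start of the episode above 0.03 m).
It fails at once if the small die head is shifted by more than 30 mm (distance of diehead_small from where it was at the start of the episode above 0.03 m).
It fails at once if the pipe coupling is shifted by more than 30 mm (distance of coupling from where it was at the start of the episode above 0.03 m).
It also fails if it takes over 53 s, if anything falls off the work surface, if the arm or the gripper's body presses on something with over 40 N, if the wrist force passes 120 N, or if a joint passes its speed limit or range.

### The arm

A 6-joint arm with a two-finger parallel gripper is mounted at the origin on the work surface. World frame = base frame: x ahead of the robot, y to its left, z up, the work surface at z = 0. Lengths are in mm, angles in rad, forces in N, time in s.
With the tool pointing down it reaches from about 275 to 975 mm from the base axis. Payload 8.4 kg.
Tool frame: the origin (TCP) lies midway between the tips of the shut fingers; the grasp point (between the pads) lies 19 mm behind it (r.grip_depth is the z of the grasp point in the tool frame, in mm); z points along the fingers, y is the line along which they close (so a half turn about z gives the same grasp; the last joint's range is limited). The gripper opens to 92 mm and grips with 3 to 60 N. Pads are 20 mm wide; open, the fingers measure 128 mm over their backs; the gripper's body (75 mm by 189 mm) begins 69 mm behind the grasp point.
Start: joints at [1.102, 0.353, 1.633, -0, 1.155, -0.002], TCP at [281.268, 558.136, 185.283] pointing down, gripper open.
Joint ranges: [-2.63, 2.63], [-0.92, 2.1], [0.06, 2.66], [-1.3, 4.44], [0, 2.69], [-3.02, 3.02]. Speed limits (rad/s): [2.22, 2.22, 2.79, 3.14, 3.14, 3.14].

### API

Orientations are given as a unit quaternion [x, y, z, w].
In Python, from bench import telemetry, grab_frame, camera_params, r, models gives the robot as it stands.
- The arm moves only by the tool drive_tool, never from a script. Its argument "steps" is a list that holds one entry, the list of rows, each a list of 6 numbers: the shift along the tool's x, y, z in m, then the turn, a rotation vector about the tool's x, y, z in rad. A call has exactly 10 rows; each row is the pose to reach, as a shift and turn from the pose commanded when the call began, along the tool's axes at that moment; what a row does not reach only later rows make up. A row lasts 1/10 s, in which the tool goes at most 50 mm and 8.59 degrees, less where a joint would pass 70% of its speed; a pose out of reach is approached as far as the arm can. A call with a gripper value outside its range is refused whole. "grip" is the opening in per cent of the stroke, from 0 (shut) to 100 (fully open), set as the call begins (left out, the last holds). The fingers move at their own pace and stop on an object; "newtons" is the grip in N (left out, the last holds). Time passes only in rows, so rows that repeat a pose let the fingers close, or fill a call up. It gives the time, the measured TCP pose, the force, the opening and the grip force at its end, in the units of the state.
- telemetry.observe(): the state, without advancing time (a new reading comes with each control period).
- grab_frame(name): name is "scene" or "side" or "wrist"; returns the picture (480x640x3 uint8, red, green, blue); there is no depth.
- camera_params(name): a dict with "K" (3x3 intrinsics, pixels), "rvec" (rotation vector, rad) and "tvec" (3), from world to camera coordinates, as OpenCV has them; the wrist camera has in their place "tool_from_camera" (4x4, takes a point from camera to tool coordinates, whose origin is the TCP and whose axes are the flange's). Camera axes: x right, y down, z forward; pixel columns grow to the right and rows downward; lengths in mm; the calibration is good to about 2 mm. A picture is of the moment at which its call begins: read the wrist's pose just before it. camera_params takes no time and is no camera call.
- r.sign_off(): hands the job in; it is judged then, once.
Trained networks look in the newest picture that a camera, given by its name, has taken for a name from the list of things; names that differ only in an ending like _2 or _b are one class to them, and where a whole thing is asked for, a point or a joint stands for the part that bears it (a point fixed in the world has none). Each returns a list of dicts, best first, with "confidence" (0 to 1); they miss things now and then, are a little off and sometimes report something else, mostly with a low value. They report only what shows in the picture. A call takes as long as a camera call.
- models.cut_out(camera, label): "mask" (480x640 bool, what is visible of it) and "at" ([column, row] in pixels, amid what is visible of it).
- models.tip_of(camera, label): "at" ([column, row] in pixels: a listed point, or the origin of a listed thing).
The state is a dict: "time": time; "joints": joint angles; "dq": joint speeds; "joint_torque": joint torques, N m; "tcp_pos": TCP position; "ee_rot": TCP orientation; "ft_force": force on the tool from outside, world axes, zero at the start; "moment": the same for the moment, N m; "grip_width": opening from 0.0 (shut) to 1.0 (fully open); "grip_force": force on a finger pad.
Only numpy, scipy, OpenCV 4.12 (cv2) and the standard library are available. Lean on these libraries where they do the work, as an engineer would, in place of code of your own. Each camera call takes 0.05 s, during which the arm holds its last target. There are 200 camera calls.

## Working session

There is one attempt and no reset: what is moved stays moved. The work goes in short steps, Python scripts to look and compute and a tool call to move; the robot and the scene stay as the last step left them, time stands still between calls to the robot, and variables do not carry over. Pictures are saved under pics/ and viewed, at most 12 in all, crops included, and the job is handed in when it is done.

Besides the shell and the picture viewer there is one more tool, called after "Call:" as name(argument=value, ...), one argument or row to a line, values as JSON. drive_tool: Moves the arm, as the interface text tells. Its arguments: {"type":"object","properties":{"steps":{"type":"array","items":{"type":"array","items":{"type":"array","items":{"type":"number"}}}},"grip":{"type":"number"},"newtons":{"type":"number"}},"required":["steps"]}

```bash
mkdir -p pics
cat > h.py <<'E'
import numpy as np, cv2
from scipy.spatial.transform import Rotation as R
from bench import telemetry, grab_frame, camera_params, r, models
def cam(name):
    p=camera_params(name); K=np.array(p["K"],float)
    if "rvec" in p:
        Rm=cv2.Rodrigues(np.array(p["rvec"],float))[0]; t=np.array(p["tvec"],float).ravel()
        return K,Rm,t
    s=telemetry.observe(); T=np.eye(4); T[:3,:3]=R.from_quat(s["ee_rot"]).as_matrix(); T[:3,3]=s["tcp_pos"]
    M=np.linalg.inv(T@np.array(p["tool_from_camera"])); return K,M[:3,:3],M[:3,3]
def ray(c,uv):
    K,Rm,t=c; d=Rm.T@np.linalg.inv(K)@np.array([uv[0],uv[1],1.]); return -Rm.T@t,d/np.linalg.norm(d)
def atz(c,uv,z):
    o,d=ray(c,uv); return o+d*(z-o[2])/d[2]
def proj(c,P):
    K,Rm,t=c; q=K@(Rm@np.array(P,float)+t); return q[:2]/q[2]
def tri(l):
    A=0;b=0
    for o,d in l:
        M=np.eye(3)-np.outer(d,d); A=A+M; b=b+M@o
    return np.linalg.solve(A,b)
E
python3 - <<'E'
from h import *
s=telemetry.observe(); print(s)
fs=[]
for n in ["scene","side"]:
    f=grab_frame(n); fs.append(f); c=cam(n); cv2.imwrite(f"pics/{n}0.png",f[:,:,::-1])
    print(n,"pos",(-c[1].T@c[2]).round())
    for l,z in [("reel",0),("rack",152),("lance",152),("mat",0),("lock_knob",245),("case",0),("coupling",0),("diehead_large",5),("diehead_small",5)]:
        for k in models.tip_of(n,l)[:2]:
            print(n,l,round(k["confidence"],2),np.round(k["at"],1),atz(c,k["at"],z).round())
E
```

```text
{'time': 0.0, 'joints': array([ 1.10163319e+00,  3.53631205e-01,  1.63408307e+00, -6.21505512e-05,
        1.15520529e+00, -2.38794370e-03]), 'dq': array([ 0.00023036,  0.00012443,  0.00065195,  0.00085862, -0.00159321,
       -0.00122239]), 'joint_torque': array([ 1.39380583e-03, -5.93828416e+01, -3.34214222e+01,  6.97436440e-02,
        2.36722373e-02, -6.87050238e-05]), 'tcp_pos': array([281.03901929, 557.68080379, 184.59615402]), 'ee_rot': array([ 2.31262324e-01,  9.72891205e-01, -6.51737256e-04, -1.27345413e-04]), 'ft_force': array([ 0.68400953, -0.50306576, -0.50330963]), 'moment': array([-0.00646366, -0.00264101, -0.01941868]), 'grip_force': 0.0, 'grip_width': 0.998822751690348}
scene pos [1786.  340. 1025.]
scene rack 0.49 [441.6 293.6] [648. 392. 152.]
scene lance 0.55 [325.  231.1] [429.  55. 152.]
scene mat 0.81 [175.1 259.5] [ 458. -419.    0.]
scene lock_knob 0.54 [248.4 226.4] [ 595. -114.  245.]
scene case 0.67 [441.4 297.4] [467. 401.   0.]
scene coupling 0.79 [363.1 264.8] [358. 160.   0.]
scene diehead_large 0.7 [459.3 278.9] [374. 449.   5.]
scene diehead_small 0.55 [445.1 305.7] [508. 412.   5.]
side pos [ 200. -675.  855.]
side reel 0.86 [345.4 263.1] [598.  38.   0.]
side reel 0.59 [268.6 193.3] [522. 416.   0.]
side rack 0.84 [284.3 236.3] [440.  51. 152.]
side lance 0.64 [283.3 234.9] [439.  56. 152.]
side mat 0.65 [392.3 441.2] [ 460. -412.    0.]
side lock_knob 0.66 [384.1 232.1] [ 595. -125.  245.]
side case 0.63 [253.4 201.1] [466. 400.  -0.]
side coupling 0.81 [242.8 263.8] [352. 157.   0.]
side diehead_small 0.48 [267.6 191.6] [521. 419.   5.]
```

```bash
python3 -c "
import cv2,numpy as np
a=cv2.imread('pics/scene0.png');b=cv2.imread('pics/side0.png')
cv2.imwrite('pics/both.png',cv2.resize(np.hstack([a,b]),(800,300)))"
```

```text
(no output)
```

View pics/scene0.png

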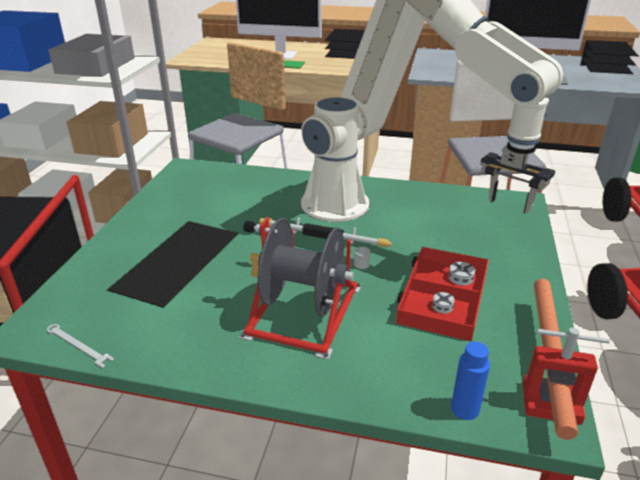

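View pics/side0.png

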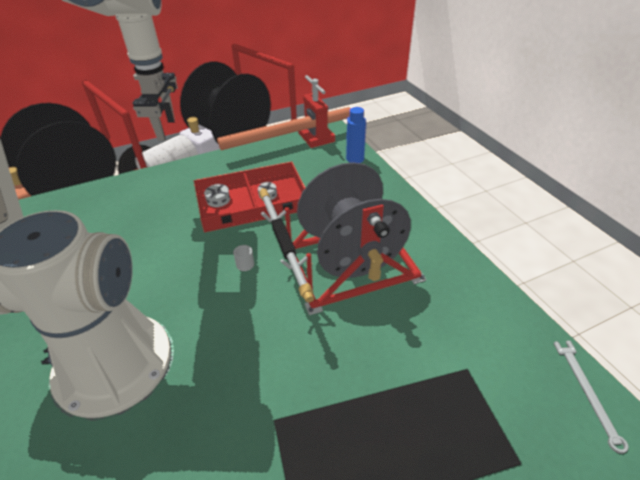

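Scene view: the mat is at left (~175,262), the lance runs (247,227)–(390,243) in front of the reel, and the case is on the right. Side view: the lance runs (265,190)–(308,297), the knob is at (381,229), and the mat is at the bottom. I'll fit the reel pose next.

```bash
cat >> h.py <<'E'
def seg(n,l):
    m=models.cut_out(n,l); return m[0]["mask"],m[0]["confidence"]
def ends(m):
    p=np.argwhere(m)[:,::-1].astype(float); c=p.mean(0); v=np.linalg.svd(p-c,full_matrices=False)[2][0]
    s=(p-c)@v; return c+v*s.min(), c+v*s.max()
E
python3 - <<'E'
from h import *
from scipy.optimize import least_squares
obs=[("side",[345.4,263.1],[0,0,0]),("side",[284.3,236.3],[-175,0,152]),("side",[283.3,234.9],[-175,0,152]),("scene",[325,231.1],[-175,0,152]),("scene",[248.4,226.4],[0,-148,245]),("side",[384.1,232.1],[0,-148,245])]
C={n:cam(n) for n in("scene","side")}
for n in C:
    grab_frame(n)
    m,cf=seg(n,"lance"); e=ends(m); print(n,cf,m.sum(),np.round(e,1))
    if n=="side": e=sorted(e,key=lambda q:-q[1])
    else: e=sorted(e,key=lambda q:q[0])
    obs+= [(n,e[0],[-175,-194,152]),(n,e[1],[-175,194,152])]
    m,cf=seg(n,"mat"); cs=cv2.findContours(m.astype(np.uint8),0,2)[0]; cc=max(cs,key=cv2.contourArea)[:,0,:]
    w=np.array([atz(C[n],q,6)[:2] for q in cc],np.float32); rr=cv2.minAreaRect(w); print("mat",n,cf,rr)
    print("grey lance/knob", [ (round(k['confidence'],2),np.round(k['at'],1)) for k in models.tip_of(n,"lock_knob")])
def W(p,q): 
    c,s=np.cos(p[2]),np.sin(p[2]); return [p[0]+c*q[0]-s*q[1],p[1]+s*q[0]+c*q[1],q[2]]
f=lambda p:np.concatenate([proj(C[n],W(p,q))-uv for n,uv,q in obs])
s=least_squares(f,[600,40,-.05],x_scale=[10,10,.05],loss="soft_l1")
print(s.x, f(s.x).reshape(-1,2).round(1)); 
for q in([-175,0,152],[0,-148,245]): print(np.round(W(s.x,q),1))
print("knob tri",tri([ray(C["scene"],[248.4,226.4]),ray(C["side"],[384.1,232.1])]))
print("lance tri",tri([ray(C["scene"],[325,231.1]),ray(C["side"],[283.5,235.5])]))
print(camera_params("wrist")["tool_from_camera"])
E
```

```text
scene 0.9 587 [[260.9 220.4]
 [390.1 243.3]]
mat scene 0.56 ((460.7503662109375, -409.72528076171875), (202.00343322753906, 425.0437316894531), 79.90213775634766)
grey lance/knob [(0.69, array([248.5, 227. ]))]
side 0.71 1343 [[262.1 188.9]
 [310.6 301.3]]
mat side 0.76 ((459.93048095703125, -413.37359619140625), (202.89767456054688, 420.2496643066406), 79.70681762695312)
grey lance/knob []
[ 6.10530298e+02  3.27950215e+01 -1.00064711e-01] [[ 5.2 -0.4]
 [-1.2  0.5]
 [-0.2  1.9]
 [-2.   1.1]
 [-0.1  0.2]
 [-2.1 -3.1]
 [-0.3  0.8]
 [-0.4  0.7]
 [-0.7 -3.5]
 [ 0.3  0.9]]
[436.4  50.3 152. ]
[ 595.7 -114.5  245. ]
knob tri [ 595.02746781 -118.09980425  242.55872684]
lance tri [437.28195919  54.21611082 154.87565198]
[[-5.15882163e-04 -9.69166172e-01 -2.46407517e-01  6.89609141e+01]
 [ 9.99999642e-01 -3.34619767e-04 -7.77491783e-04  9.53703738e-02]
 [ 6.71065909e-04 -2.46407830e-01  9.69165998e-01 -1.99901756e+02]
 [ 0.00000000e+00  0.00000000e+00  0.00000000e+00  1.00000000e+00]]
```

```bash
cat >> h.py <<'E'
def go(xyz,yaw):
    """shift (m) and turn for tool pointing down, tool y at angle yaw"""
    s=telemetry.observe(); A=R.from_quat(s["ee_rot"]); y=np.array([np.cos(yaw),np.sin(yaw),0]); z=np.array([0,0,-1.])
    B=R.from_matrix(np.c_[np.cross(y,z),y,z])
    print("t",round(s["time"],2),"tcp",s["tcp_pos"].round(1),"go",(A.inv().apply(np.array(xyz)-s["tcp_pos"])/1000).round(4),(A.inv()*B).as_rotvec().round(4), "j",s["joints"].round(2),"F",s["ft_force"].round(1))
E
python3 - <<'E'
from h import *
go([437,52,290],-.1)
E
```

```text
t 1.4 tcp [281.3 558.1 185.3] go [-0.3669 -0.3819 -0.1047] [ 0.    -0.     1.204] j [ 1.1   0.35  1.63  0.    1.16 -0.  ] F [-0.4  0.2  0.8]
```

Call:
drive_tool(
  steps=[
    [[-0.018, -0.019, -0.02, 0, 0, 0.06], [-0.044, -0.046, -0.04, 0, 0, 0.14], [-0.08, -0.083, -0.06, 0, 0, 0.26], [-0.116, -0.121, -0.08, 0, 0, 0.38], [-0.152, -0.158, -0.1, 0, 0, 0.5], [-0.188, -0.196, -0.105, 0, 0, 0.62], [-0.224, -0.233, -0.105, 0, 0, 0.74], [-0.26, -0.27, -0.105, 0, 0, 0.86], [-0.295, -0.307, -0.105, 0, 0, 0.98], [-0.32, -0.333, -0.105, 0, 0, 1.08]],
  ],
  grip=50,
)

```text
time: 2.4
tcp_pos: [414.8, 123.4, 290.7]
ee_rot: [0.7, 0.714, 0.001, 0.0]
ft_force: [0.6, -0.3, 1.3]
grip_width: 0.504
grip_force: 0.0
```

Run:
```python
from h import *
go([437,52,290],-.1)
```

```text
t 2.4 tcp [414.8 123.4 290.7] go [-0.0718  0.0208  0.0007] [ 0.0012 -0.0004  0.1195] j [ 0.29 -0.05  1.88 -0.    1.31  0.27] F [ 0.6 -0.3  1.3]
```

Call:
drive_tool(
  steps=[
    [[-0.025, 0.007, 0, 0, 0, 0.04], [-0.05, 0.014, 0, 0, 0, 0.08], [-0.065, 0.019, 0, 0, 0, 0.11], [-0.072, 0.021, 0, 0, 0, 0.12], [-0.072, 0.021, 0, 0, 0, 0.12], [-0.072, 0.021, 0, 0, 0, 0.12], [-0.072, 0.021, 0, 0, 0, 0.12], [-0.072, 0.021, 0, 0, 0, 0.12], [-0.072, 0.021, 0, 0, 0, 0.12], [-0.072, 0.021, 0, 0, 0, 0.12]],
  ],
)

```text
time: 3.4
tcp_pos: [437.2, 54.1, 290.3]
ee_rot: [0.74, 0.673, 0.0, 0.0]
ft_force: [0.7, -0.3, 0.4]
grip_width: 0.502
grip_force: 0.0
```

Run:
```python
from h import *
c=cam("wrist"); f=grab_frame("wrist"); cv2.imwrite("pics/w1.png",f[:,:,::-1])
for l,z in(("lance",152),("rack",152),("lock_knob",245)):
    for k in models.tip_of("wrist",l)[:2]: print(l,round(k["confidence"],2),np.round(k["at"],1),atz(c,k["at"],z).round(1))
m,cf=seg("wrist","lance"); e=ends(m); p=[atz(c,q,152) for q in e]; print(cf,np.round(e,1),np.round(p,1)); d=p[1]-p[0]; print(np.arctan2(-d[0],d[1]), np.arctan2(d[0],-d[1]))
go([437,52,190],-.1)
print("proj", proj(c,[437,52,152]))
```

```text
lance 0.86 [322.3 227. ] [436.2  48.1 152. ]
0.86 [[ 3.207e+02 -1.000e-01]
 [ 3.185e+02  4.230e+02]] [[ 452.1  224.9  152. ]
 [ 413.3 -151.1  152. ]]
3.038702594442951 -0.10289005914684224
t 3.65 tcp [437.3  53.8 290.3] go [-1.900e-03 -1.000e-04  1.003e-01] [-0.     -0.      0.0041] j [ 0.12 -0.04  1.87  0.    1.31  0.22] F [ 0.3 -0.6  0.1]
proj [322.72423497 222.53415031]
```

View pics/w1.png

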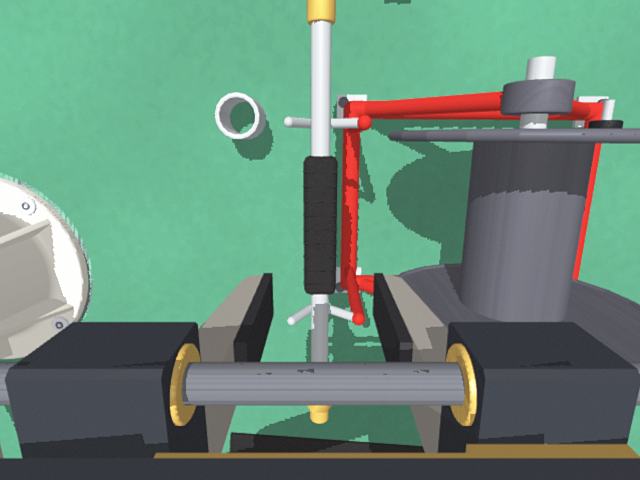

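The wrist view shows the grip at columns 304–336, rows 157–293, centred between the fingers. The fit agrees (yaw −0.10, centre ≈ (436, 50)). Descending now.

Call:
drive_tool(
  steps=[
    [[-0.002, -0.0005, 0.015, 0, 0, 0], [-0.004, -0.0005, 0.04, 0, 0, 0], [-0.004, -0.0005, 0.065, 0, 0, 0], [-0.004, -0.0005, 0.09, 0, 0, 0], [-0.004, -0.0005, 0.11, 0, 0, 0], [-0.004, -0.0005, 0.125, 0, 0, 0], [-0.004, -0.0005, 0.14, 0, 0, 0], [-0.004, -0.0005, 0.15, 0, 0, 0], [-0.004, -0.0005, 0.156, 0, 0, 0], [-0.004, -0.0005, 0.156, 0, 0, 0]],
  ],
)

```text
time: 4.65
tcp_pos: [436.1, 49.8, 133.8]
ee_rot: [0.74, 0.672, -0.0, -0.0]
ft_force: [-0.2, 0.5, 0.3]
grip_width: 0.504
grip_force: 0.0
```

Call:
drive_tool(
  steps=[
    [[0, 0, 0, 0, 0, 0], [0, 0, 0, 0, 0, 0], [0, 0, 0, 0, 0, 0], [0, 0, 0, 0, 0, 0], [0, 0, 0, 0, 0, 0], [0, 0, 0, 0, 0, 0], [0, 0, 0, 0, 0, 0], [0, 0, 0, 0, 0, 0], [0, 0, 0, 0, 0, 0], [0, 0, 0, 0, 0, 0]],
  ],
  grip=0,
  newtons=45,
)

```text
time: 5.65
tcp_pos: [439.1, 49.8, 136.7]
ee_rot: [0.74, 0.672, 0.002, 0.002]
ft_force: [-1.8, -2.8, 21.2]
grip_width: 0.073
grip_force: 39.3
```

Run:
```python
from h import *
fs=[]
f=grab_frame("wrist"); g=grab_frame("side"); sc=grab_frame("scene")
a=cv2.resize(f,(400,300)); b=cv2.resize(g[150:330,200:440],(400,300)); d=cv2.resize(sc[170:290,220:420],(500,300))
o=np.zeros((600,800,3),np.uint8);o[:300,:400]=a;o[:300,400:]=b;o[300:,:500]=d
cv2.imwrite("pics/w2.png",o[:,:,::-1]); s=telemetry.observe(); print(s["grip_width"],s["grip_force"],s["ft_force"],s["tcp_pos"],r.grip_depth)
```

```text
0.07344716569134119 39.257200956344604 [-1.59249892 -2.14022231 20.67918615] [439.09974697  49.73757588 136.73557498] -18.700000000000003
```

View pics/w2.png

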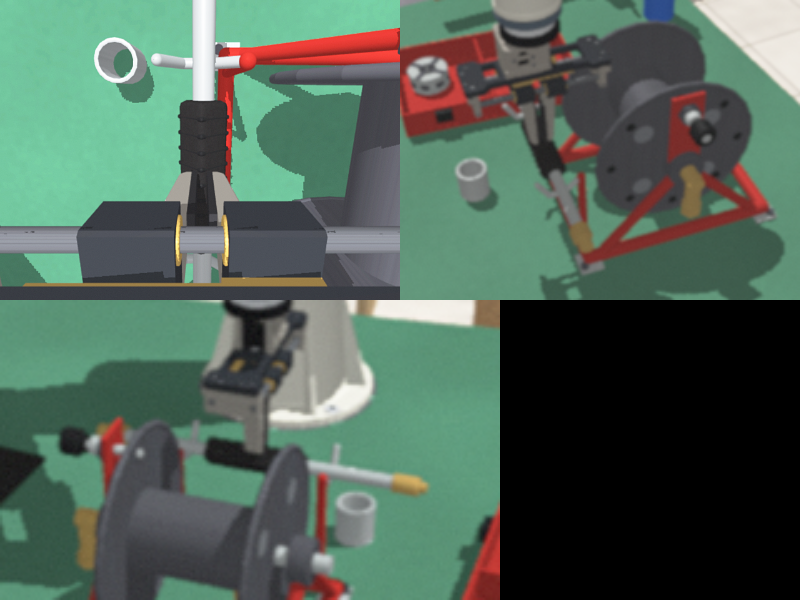

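Run:
```python
from h import *
C={}
for n in("scene","side","wrist"):
    C[n]=cam(n); grab_frame(n); m,cf=seg(n,"lance"); e=ends(m); print(n,round(cf,2),m.sum(),np.round(e,1))
    print([ (round(k['confidence'],2),np.round(k['at'],1)) for k in models.tip_of(n,"lance")[:2]])
a=-.1; u=np.array([-np.sin(a),np.cos(a),0])
for z in(152,135,120):
  for n in("scene","side","wrist"):
    o=np.array([436.5,51,z]); print(z,n,[proj(C[n],o+s*u).round(1) for s in(-194,0,194)])
```

```text
scene 0.96 528 [[260.7 221.6]
 [389.9 244.8]]
[(0.85, array([324.3, 231.8]))]
side 0.69 753 [[279.5 223.6]
 [313.  300. ]]
[(0.9, array([289.2, 234.9]))]Traceback (most recent call last):
  File "<stdin>", line 4, in <module>
  File "h.py", line 23, in seg
    m=models.cut_out(n,l); return m[0]["mask"],m[0]["confidence"]
                                  ~^^^
IndexError: list index out of range
```

Run:
```python
from h import *
c=cam("wrist"); f=grab_frame("wrist"); sc=grab_frame("scene")
print([(k,proj(c,telemetry.observe()["tcp_pos"]+np.array([0,0,k])).round()) for k in(0,19)])
a=cv2.resize(f[140:460,220:440],(412,600),interpolation=3); b=cv2.resize(sc[190:270,290:360],(388,443),interpolation=3)
o=np.zeros((600,800,3),np.uint8);o[:,:412]=a;o[:443,412:]=b
cv2.imwrite("pics/w3.png",o[:,:,::-1])
```

```text
[(0, array([323., 272.])), (19, array([323., 285.]))]
```

View pics/w3.png

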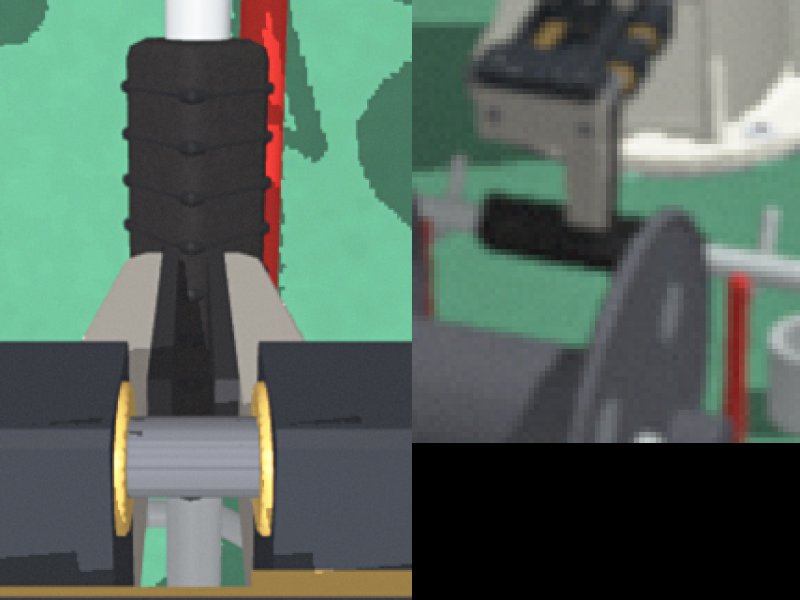

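Run:
```python
from h import *
s,d,w=cam("scene"),cam("side"),cam("wrist"); t=telemetry.observe()["tcp_pos"]
print("tcp in scene",proj(s,t),"side",proj(d,t))
print("lance tri",tri([ray(s,[324.3,231.8]),ray(d,[289.2,234.9])]))
for z in(120,135,152): print(z,proj(s,[438,51,z]),proj(d,[438,51,z]))
# wrist widths: grip far end corners (crop 130,40),(268,40) ; tube 165..232
for z in(120,135,152):
  print(z,[atz(w,[220+x/1.873,140+y/1.875],z).round(1)for x,y in((128,45),(268,45),(166,5),(233,5))])
```

```text
tcp in scene [322.62665   237.1515755] side [284.70355837 241.34816163]
lance tri [448.380932   52.0622222 156.7727165]
120 [323.1229096  241.87312092] [284.56815394 246.27059516]
135 [323.13891954 237.51100643] [284.10894435 241.70939165]
152 [323.15725728 232.51465483] [283.57749756 236.43067567]
120 [array([426.1, 106.9, 120. ]), array([466.2, 103. , 120. ]), array([438.2, 116.9, 120. ]), array([457.1, 115.1, 120. ])]
135 [array([427.4, 107.7, 135. ]), array([464.7, 104.1, 135. ]), array([438.6, 117. , 135. ]), array([456.2, 115.3, 135. ])]
152 [array([428.9, 108.6, 152. ]), array([463. , 105.3, 152. ]), array([439.1, 117.1, 152. ]), array([455.3, 115.6, 152. ])]
```

Run:
```python
from h import *
s,d=cam("scene"),cam("side"); t=np.array([281.3,558.1,185.3]); y=np.array([.45,.893,0])
for k in(-19,0,19): print(k,[proj(s,t+[0,0,k]+a*y).round(1) for a in(-55,55)],[proj(d,t+[0,0,k]+a*y).round(1) for a in(-55,55)])
a=cv2.imread("pics/scene0.png")[140:220,470:560];b=cv2.imread("pics/side0.png")[50:150,110:190]
print(camera_params("wrist")["K"])
o=np.hstack([cv2.resize(a,(400,355),interpolation=3),cv2.resize(b,(284,355),interpolation=3)]);cv2.imwrite("pics/tip.png",o)
```

```text
-19 [array([488.3, 214.2]), array([524.5, 226.7])] [array([164.8, 154.9]), array([174.8, 135.2])]
0 [array([489.3, 208.6]), array([525.8, 220.9])] [array([163.1, 149.2]), array([173.3, 129.6])]
19 [array([490.4, 203. ]), array([527.1, 215.1])] [array([161.4, 143.3]), array([171.7, 123.9])]
[[396.19659112   0.         322.72056391]
 [  0.         396.19659112 239.2009602 ]
 [  0.           0.           1.        ]]
```

View pics/tip.png

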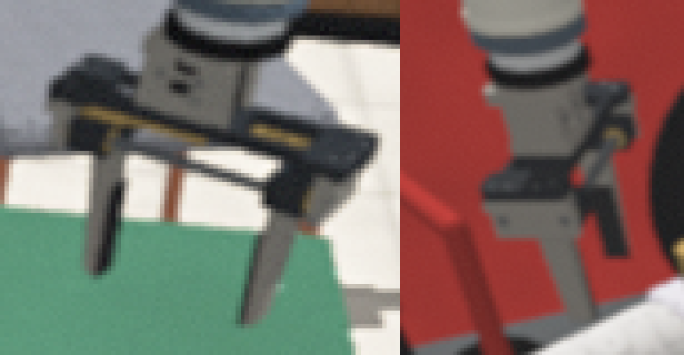

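The real fingertips sit about 22 mm above the stated TCP in both the start picture and this one. The pads therefore only pinched the top ridge of the grip, which has rolled 45°. I'll release, go about 25 mm deeper and re-grip.

Call:
drive_tool(
  steps=[
    [[0, 0, 0, 0, 0, 0], [0, 0, 0, 0, 0, 0], [0, 0, 0, 0, 0, 0], [0, 0, 0, 0, 0, 0], [0, 0, 0, 0, 0, 0], [0, 0, -0.01, 0, 0, 0], [0, 0, -0.025, 0, 0, 0], [0, 0, -0.04, 0, 0, 0], [0, 0, -0.04, 0, 0, 0], [0, 0, -0.04, 0, 0, 0]],
  ],
  grip=55,
)

```text
time: 7.3
tcp_pos: [436.6, 49.9, 174.5]
ee_rot: [0.74, 0.672, 0.0, 0.0]
ft_force: [0.3, -0.5, -0.3]
grip_width: 0.548
grip_force: 0.0
```

Run:
```python
from h import *
c=cam("wrist"); f=grab_frame("wrist"); cv2.imwrite("pics/w4.png",f[:,:,::-1])
for k in models.tip_of("wrist","lance")[:2]: print(round(k["confidence"],2),np.round(k["at"],1),atz(c,k["at"],152).round(1))
m,cf=seg("wrist","lance"); rows=np.where(m.any(1))[0]
for y in range(rows[0],rows[-1],25):
    x=np.where(m[y])[0]
    if len(x): p,q=atz(c,[x[0],y],152),atz(c,[x[-1]+1,y],152); print(y,((p+q)/2).round(1),np.linalg.norm(p-q).round(1))
go([436.5,50,110],-.1)
```

```text
0.84 [326.7 264.8] [438.6  46.5 152. ]
0 [453.8 185.2 152. ] 16.1
25 [452.5 173.9 152. ] 15.8
50 [451.7 162.2 152. ] 16.5
75 [450.1 150.2 152. ] 16.8
100 [449.  137.9 152. ] 16.0
125 [447.8 125.2 152. ] 16.2
150 [446.3 112.1 152. ] 15.9
175 [444.5  98.6 152. ] 36.2
200 [443.5  84.6 152. ] 38.4
225 [442.2  70.3 152. ] 35.6
250 [440.5  55.4 152. ] 35.6
275 [439.1  40.1 152. ] 35.0
300 [437.6  24.3 152. ] 38.0
325 [435.8   7.9 152. ] 35.6
350 [434.8  -9.1 152. ] 33.7
425 [428.4 -63.6 152. ] 15.8
450 [426.6 -83.1 152. ] 16.1
t 7.45 tcp [435.9  49.8 173.7] go [0.0003 0.0007 0.0637] [-0.0011  0.0002  0.004 ] j [ 0.11  0.07  2.02 -0.    1.05  0.21] F [-0.4 -0.6  0. ]
```

View pics/w4.png

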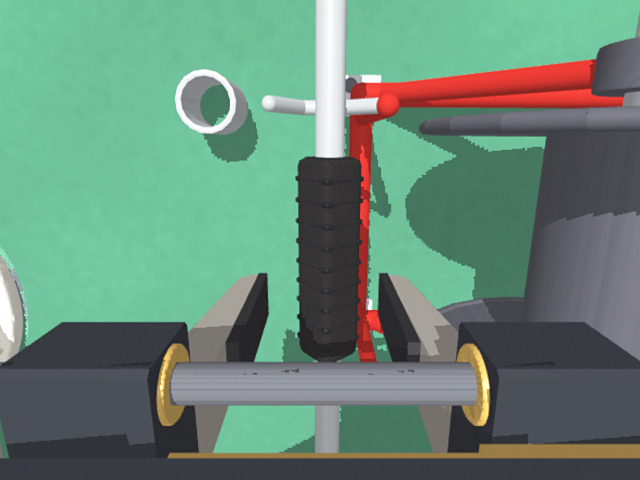

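The wrist view shows the grip rolled into a diamond (about 35 mm wide at x ≈ 439.5), still in the hooks and between the fingers. I'll go deeper this time.

Call:
drive_tool(
  steps=[
    [[0, 0.003, 0, 0, 0, 0.002], [0, 0.003, 0.005, 0, 0, 0.004], [0, 0.003, 0.015, 0, 0, 0.004], [0, 0.003, 0.025, 0, 0, 0.004], [0, 0.003, 0.035, 0, 0, 0.004], [0, 0.003, 0.045, 0, 0, 0.004], [0, 0.003, 0.055, 0, 0, 0.004], [0, 0.003, 0.062, 0, 0, 0.004], [0, 0.003, 0.065, 0, 0, 0.004], [0, 0.003, 0.065, 0, 0, 0.004]],
  ],
  grip=50,
)

```text
time: 8.45
tcp_pos: [439.2, 49.6, 108.9]
ee_rot: [0.742, 0.671, -0.0, -0.0]
ft_force: [0.3, 0.6, 0.2]
grip_width: 0.5
grip_force: 0.0
```

Call:
drive_tool(
  steps=[
    [[0, 0, 0, 0, 0, 0], [0, 0, 0, 0, 0, 0], [0, 0, 0, 0, 0, 0], [0, 0, 0, 0, 0, 0], [0, 0, 0, 0, 0, 0], [0, 0, 0, 0, 0, 0], [0, 0, 0, 0, 0, 0], [0, 0, 0, 0, 0, 0], [0, 0, 0, 0, 0, 0], [0, 0, 0, 0, 0, 0]],
  ],
  grip=0,
  newtons=45,
)

```text
time: 9.45
tcp_pos: [439.7, 49.6, 109.4]
ee_rot: [0.742, 0.671, 0.0, 0.0]
ft_force: [2.6, -1.2, 2.5]
grip_width: 0.393
grip_force: 45.0
```

Call:
drive_tool(
  steps=[
    [[0, 0, -0.005, 0, 0, 0], [0, 0, -0.012, 0, 0, 0], [0, 0, -0.02, 0, 0, 0], [0, 0, -0.03, 0, 0, 0], [0, 0, -0.04, 0, 0, 0], [0, 0, -0.05, 0, 0, 0], [0, 0, -0.06, 0, 0, 0], [0, 0, -0.07, 0, 0, 0], [0, 0, -0.075, 0, 0, 0], [0, 0, -0.075, 0, 0, 0]],
  ],
  newtons=50,
)

```text
time: 10.45
tcp_pos: [439.9, 49.6, 185.1]
ee_rot: [0.742, 0.671, 0.001, 0.0]
ft_force: [0.4, 1.0, -4.0]
grip_width: 0.394
grip_force: 50.0
```

Run:
```python
from h import *
s=telemetry.observe();print(s["moment"])
c=cam("wrist"); f=grab_frame("wrist"); cv2.imwrite("pics/w5.png",f[:,:,::-1])
m=models.cut_out("wrist","lance")
if m:
  m=m[0]["mask"]; rows=np.where(m.any(1))[0]
  for y in range(rows[0],rows[-1],40):
    x=np.where(m[y])[0]
    if len(x): print(y,x[0],x[-1])
for n in("scene","side"):
    c=cam(n); grab_frame(n); print(n,np.round(ends(seg(n,"lance")[0]),1), [proj(c,[439.5+.1*s,50+s,227]).round(1) for s in(-194,194)])
go([455,-405,210],-.1)
```

```text
[0.00056926 0.06688093 0.00228429]
0 301 345
40 301 344
80 302 344
120 302 342
160 303 342
200 279 367
240 281 365
280 279 367
320 282 363
360 284 364
440 305 339
scene [[257.8 199.2]
 [391.1 221.1]] [array([258.4, 199.4]), array([391.7, 221.3])]
side [[274.3 191.3]
 [311.5 276.8]] [array([310.3, 272.7]), array([260.3, 165.5])]
t 10.75 tcp [439.1  49.5 183.8] go [-0.4507  0.0612 -0.0261] [-0.0009  0.0002 -0.    ] j [ 0.11  0.06  2.01 -0.    1.07  0.21] F [-0.1  0.4 -3.8]
```

View pics/w5.png

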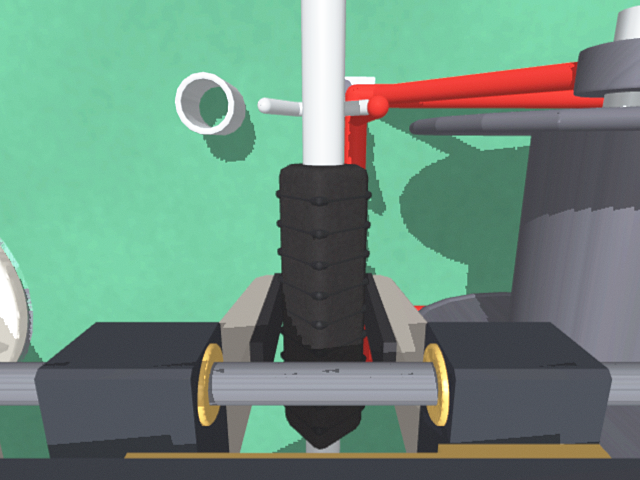

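The lance is held level at z ≈ 227, clear of the hooks: in the wrist view the grip spans rows 165–445 and the hooks are free. Carrying it to the mat.

Call:
drive_tool(
  steps=[
    [[-0.008, 0.001, -0.01, 0, 0, 0], [-0.022, 0.003, -0.022, 0, 0, 0], [-0.042, 0.006, -0.026, 0, 0, 0], [-0.067, 0.009, -0.026, 0, 0, 0], [-0.095, 0.013, -0.026, 0, 0, 0], [-0.125, 0.017, -0.026, 0, 0, 0], [-0.155, 0.021, -0.026, 0, 0, 0], [-0.185, 0.025, -0.026, 0, 0, 0], [-0.215, 0.029, -0.026, 0, 0, 0], [-0.245, 0.033, -0.026, 0, 0, 0]],
  ],
)

```text
time: 11.75
tcp_pos: [447.5, -199.3, 210.9]
ee_rot: [0.742, 0.671, 0.0, 0.0]
ft_force: [-1.0, 0.2, -3.4]
grip_width: 0.395
grip_force: 50.0
```

Call:
drive_tool(
  steps=[
    [[-0.03, 0.004, 0, 0, 0, 0.02], [-0.06, 0.008, 0, 0, 0, 0.06], [-0.09, 0.012, 0, 0, 0, 0.12], [-0.12, 0.016, 0, 0, 0, 0.2], [-0.147, 0.02, 0, 0, 0, 0.3], [-0.17, 0.023, 0, 0, 0, 0.4], [-0.188, 0.025, 0, 0, 0, 0.5], [-0.2, 0.027, 0, 0, 0, 0.6], [-0.205, 0.028, 0, 0, 0, 0.7], [-0.205, 0.028, 0, 0, 0, 0.8]],
  ],
)

```text
time: 12.75
tcp_pos: [454.6, -405.7, 210.6]
ee_rot: [0.945, 0.327, -0.0, 0.0]
ft_force: [0.8, -0.5, -3.5]
grip_width: 0.392
grip_force: 50.0
```

Call:
drive_tool(
  steps=[
    [[0, 0, 0.003, 0, 0, 0.1], [0, 0, 0.008, 0, 0, 0.2], [0, 0, 0.015, 0, 0, 0.3], [0, 0, 0.025, 0, 0, 0.4], [0, 0, 0.035, 0, 0, 0.5], [0, 0, 0.045, 0, 0, 0.6], [0, 0, 0.055, 0, 0, 0.7], [0, 0, 0.065, 0, 0, 0.78], [0, 0, 0.07, 0, 0, 0.83], [0, 0, 0.07, 0, 0, 0.85]],
  ],
)

```text
time: 13.75
tcp_pos: [454.4, -404.4, 139.8]
ee_rot: [0.996, -0.09, -0.001, -0.0]
ft_force: [-0.3, -0.4, -3.4]
grip_width: 0.394
grip_force: 50.0
```

Run:
```python
from h import *
for n in("scene","side","wrist"):
    c=cam(n); grab_frame(n)
    m=models.cut_out(n,"lance")
    if m: print(n,np.round(ends(m[0]["mask"]),1))
    t=telemetry.observe()["tcp_pos"]; o=np.array([t[0],t[1],t[2]+43]); u=np.array([np.cos(-.178),np.sin(-.178),0]); print([proj(c,o+s*u).round(1) for s in(-194,194)])
go([460,-411,-19],-1.75)
```

```text
scene [[209.3 180.1]
 [127.9 242.8]]
[array([206.8, 180.9]), array([129.6, 241.8])]
side [[508.1 362.4]
 [279.5 424.3]]
[array([280.1, 423. ]), array([505.2, 361.8])]
wrist [[322.5  -0. ]
 [323.1 453. ]]
[array([322.7, 634.3]), array([ 321.7, -282.3])]
t 14.05 tcp [ 455.3 -404.5  140.8] go [0.0056 0.0055 0.1598] [ 0.0004 -0.0006  0.0008] j [-0.73  0.37  1.71 -0.    1.06  1.02] F [ 0.1  0.1 -3.3]
```

Call:
drive_tool(
  steps=[
    [[0.001, 0.001, 0.01, 0, 0, 0], [0.003, 0.003, 0.028, 0, 0, 0], [0.005, 0.005, 0.05, 0, 0, 0], [0.005, 0.005, 0.073, 0, 0, 0], [0.005, 0.005, 0.095, 0, 0, 0], [0.005, 0.005, 0.113, 0, 0, 0], [0.005, 0.005, 0.128, 0, 0, 0], [0.005, 0.005, 0.138, 0, 0, 0], [0.005, 0.005, 0.143, 0, 0, 0], [0.005, 0.005, 0.145, 0, 0, 0]],
  ],
)

```text
time: 15.05
tcp_pos: [459.3, -410.1, -5.0]
ee_rot: [0.996, -0.089, -0.0, -0.0]
ft_force: [0.4, 0.4, -3.7]
grip_width: 0.392
grip_force: 50.0
```

Call:
drive_tool(
  steps=[
    [[0, 0, 0.001, 0, 0, 0], [0, 0, 0.002, 0, 0, 0], [0, 0, 0.003, 0, 0, 0], [0, 0, 0.004, 0, 0, 0], [0, 0, 0.005, 0, 0, 0], [0, 0, 0.006, 0, 0, 0], [0, 0, 0.007, 0, 0, 0], [0, 0, 0.007, 0, 0, 0], [0, 0, 0.007, 0, 0, 0], [0, 0, 0.007, 0, 0, 0]],
  ],
)

```text
time: 16.05
tcp_pos: [459.2, -410.1, -11.7]
ee_rot: [0.996, -0.089, 0.0, 0.0]
ft_force: [-0.1, 0.3, -4.3]
grip_width: 0.398
grip_force: 50.0
```

Call:
drive_tool(
  steps=[
    [[0, 0, 0.001, 0, 0, 0], [0, 0, 0.002, 0, 0, 0], [0, 0, 0.002, 0, 0, 0], [0, 0, 0.003, 0, 0, 0], [0, 0, 0.003, 0, 0, 0], [0, 0, 0.004, 0, 0, 0], [0, 0, 0.004, 0, 0, 0], [0, 0, 0.004, 0, 0, 0], [0, 0, 0.004, 0, 0, 0], [0, 0, 0.004, 0, 0, 0]],
  ],
)

```text
time: 17.05
tcp_pos: [459.2, -410.1, -15.7]
ee_rot: [0.996, -0.089, 0.0, 0.0]
ft_force: [-0.8, 0.8, -3.5]
grip_width: 0.394
grip_force: 50.0
```

Call:
drive_tool(
  steps=[
    [[0, 0, 0.0005, 0, 0, 0], [0, 0, 0.001, 0, 0, 0], [0, 0, 0.001, 0, 0, 0], [0, 0, 0.0015, 0, 0, 0], [0, 0, 0.0015, 0, 0, 0], [0, 0, 0.002, 0, 0, 0], [0, 0, 0.002, 0, 0, 0], [0, 0, 0.002, 0, 0, 0], [0, 0, 0.002, 0, 0, 0], [0, 0, 0.002, 0, 0, 0]],
  ],
)

```text
time: 18.05
tcp_pos: [459.4, -410.2, -16.8]
ee_rot: [0.996, -0.089, 0.0, 0.0]
ft_force: [-2.5, 3.1, 9.7]
grip_width: 0.395
grip_force: 50.0
```

Contact made. I'll relieve it slightly, open and then retreat.

Call:
drive_tool(
  steps=[
    [[0, 0, -0.001, 0, 0, 0], [0, 0, -0.001, 0, 0, 0], [0, 0, -0.001, 0, 0, 0], [0, 0, -0.001, 0, 0, 0], [0, 0, -0.001, 0, 0, 0], [0, 0, -0.001, 0, 0, 0], [0, 0, -0.001, 0, 0, 0], [0, 0, -0.001, 0, 0, 0], [0, 0, -0.001, 0, 0, 0], [0, 0, -0.001, 0, 0, 0]],
  ],
  grip=80,
)

```text
time: 19.05
tcp_pos: [459.2, -410.1, -16.7]
ee_rot: [0.996, -0.09, 0.0, 0.0]
ft_force: [-0.1, 0.3, 0.6]
grip_width: 0.803
grip_force: 0.0
```

Call:
drive_tool(
  steps=[
    [[0, 0, -0.005, 0, 0, 0], [0, 0, -0.015, 0, 0, 0], [0, 0, -0.03, 0, 0, 0], [0, 0, -0.05, 0, 0, 0], [0, 0, -0.075, 0, 0, 0], [0, 0, -0.1, 0, 0, 0], [0, 0, -0.13, 0, 0, 0], [0, 0, -0.16, 0, 0, 0], [0, 0, -0.18, 0, 0, 0], [0, 0, -0.18, 0, 0, 0]],
  ],
)

```text
time: 20.05
tcp_pos: [460.9, -411.6, 167.9]
ee_rot: [0.996, -0.089, 0.003, 0.002]
ft_force: [-0.5, 0.1, -0.3]
grip_width: 0.798
grip_force: 0.0
```

Run:
```python
from h import *
c=cam("wrist"); f=grab_frame("wrist"); cv2.imwrite("pics/w6.png",f[:,:,::-1])
for k in models.tip_of("wrist","lance")[:2]: print(round(k["confidence"],2),np.round(k["at"],1),atz(c,k["at"],20).round(1))
go([597,-116,320],-.1)
```

```text
0.62 [307.5 222.9] [ 459.8 -398.2   20. ]
t 20.15 tcp [ 459.2 -410.1  164. ] go [ 0.0833 -0.3139 -0.1561] [ 1.50e-03 -3.00e-04 -1.65e+00] j [-0.73  0.36  1.68 -0.    1.11  1.02] F [ 0.3  0.9 -0.7]
```

View pics/w6.png

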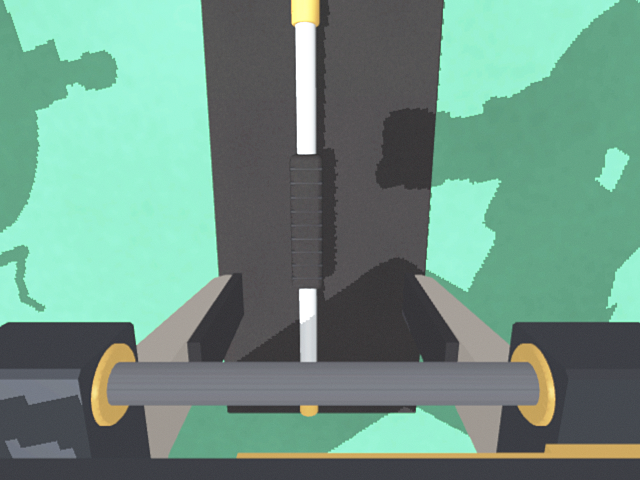

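The lance lies flat along the mat: grip at (307, 222), mat columns 205–440. Next is the knob.

Call:
drive_tool(
  steps=[
    [[0.002, -0.008, -0.03, 0, 0, -0.05], [0.006, -0.022, -0.065, 0, 0, -0.14], [0.013, -0.05, -0.1, 0, 0, -0.26], [0.022, -0.082, -0.13, 0, 0, -0.38], [0.031, -0.115, -0.15, 0, 0, -0.5], [0.04, -0.15, -0.156, 0, 0, -0.62], [0.049, -0.185, -0.156, 0, 0, -0.74], [0.058, -0.22, -0.156, 0, 0, -0.86], [0.067, -0.253, -0.156, 0, 0, -0.98], [0.075, -0.28, -0.156, 0, 0, -1.1]],
  ],
  grip=70,
)

```text
time: 21.15
tcp_pos: [582.8, -145.9, 317.7]
ee_rot: [0.895, 0.447, -0.001, -0.001]
ft_force: [-0.0, -0.3, -0.2]
grip_width: 0.7
grip_force: 0.0
```

Run:
```python
from h import *
go([597,-116,320],-.1)
```

```text
t 21.15 tcp [ 582.8 -145.9  317.7] go [ 0.0325 -0.0066 -0.0023] [-2.500e-03  1.000e-04 -5.444e-01] j [-0.25  0.22  1.52  0.    1.4   0.4 ] F [-0.  -0.3 -0.2]
```

Call:
drive_tool(
  steps=[
    [[0.006, -0.001, 0, 0, 0, -0.1], [0.014, -0.003, 0, 0, 0, -0.2], [0.022, -0.005, 0, 0, 0, -0.3], [0.028, -0.006, 0, 0, 0, -0.4], [0.032, -0.007, 0, 0, 0, -0.5], [0.033, -0.007, 0, 0, 0, -0.545], [0.033, -0.007, 0, 0, 0, -0.545], [0.033, -0.007, 0, 0, 0, -0.545], [0.033, -0.007, 0, 0, 0, -0.545], [0.033, -0.007, 0, 0, 0, -0.545]],
  ],
)

```text
time: 22.15
tcp_pos: [597.2, -117.5, 319.0]
ee_rot: [0.744, 0.669, -0.0, -0.0]
ft_force: [1.3, 0.4, -0.0]
grip_width: 0.697
grip_force: 0.0
```

Run:
```python
from h import *
c=cam("wrist"); f=grab_frame("wrist"); cv2.imwrite("pics/w7.png",f[:,:,::-1])
for l in("lock_knob","lockpin"):
  for k in models.tip_of("wrist",l)[:2]: print(l,round(k["confidence"],2),np.round(k["at"],1),atz(c,k["at"],245).round(1))
print("pred",proj(c,[595.5,-116,245]))
m=models.cut_out("wrist","lock_knob")
if m:
  m=m[0]["mask"]; y,x=np.where(m); print(x.min(),x.max(),y.min(),y.max())
for l in("scene","side"):
  C=cam(l); grab_frame(l)
  for k in models.tip_of(l,"lance")[:1]: print(l,k["at"],atz(C,k["at"],20).round())
go([596,-116,206],-.1)
```

```text
lock_knob 0.85 [319.3 233.2] [ 595.1 -113.6  245. ]Traceback (most recent call last):
  File "<stdin>", line 4, in <module>
ValueError: it knows: case, coupling, diehead_large, diehead_small, lance, lock_knob, mat, rack, reel
```

View pics/w7.png

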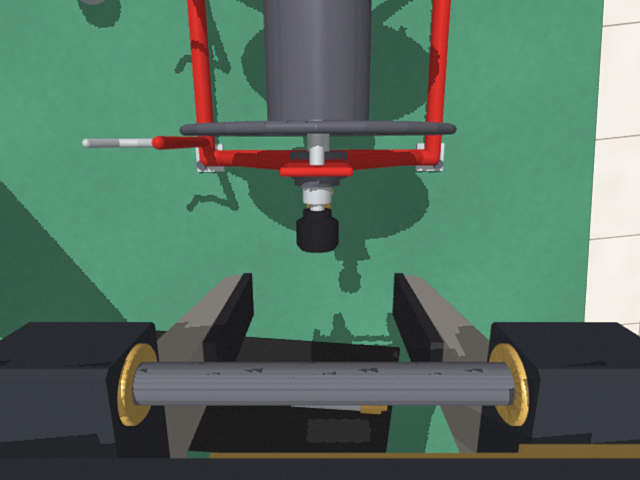

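The knob is at (319, 233), between the finger planes, with the neck at rows 207–217 and the red plate well clear.

Run:
```python
from h import *
go([595,-113.5,204],-.1)
```

```text
t 22.25 tcp [ 597.2 -117.5  319.2] go [ 0.0038 -0.0026  0.1152] [-0.0001  0.     -0.0055] j [-0.2   0.23  1.5  -0.    1.41 -0.09] F [-0.9  0.1  1. ]
```

Call:
drive_tool(
  steps=[
    [[0.004, -0.0025, 0.005, 0, 0, -0.005], [0.004, -0.0025, 0.018, 0, 0, -0.005], [0.004, -0.0025, 0.035, 0, 0, -0.005], [0.004, -0.0025, 0.052, 0, 0, -0.005], [0.004, -0.0025, 0.069, 0, 0, -0.005], [0.004, -0.0025, 0.085, 0, 0, -0.005], [0.004, -0.0025, 0.099, 0, 0, -0.005], [0.004, -0.0025, 0.109, 0, 0, -0.005], [0.004, -0.0025, 0.115, 0, 0, -0.005], [0.004, -0.0025, 0.115, 0, 0, -0.005]],
  ],
)

```text
time: 23.25
tcp_pos: [594.8, -113.1, 203.5]
ee_rot: [0.742, 0.671, -0.0, -0.0]
ft_force: [-0.2, 0.6, 0.0]
grip_width: 0.702
grip_force: 0.0
```

Call:
drive_tool(
  steps=[
    [[0, 0, 0, 0, 0, 0], [0, 0, 0, 0, 0, 0], [0, 0, 0, 0, 0, 0], [0, 0, 0, 0, 0, 0], [0, 0, 0, 0, 0, 0], [0, 0, 0, 0, 0, 0], [0, 0, 0, 0, 0, 0], [0, 0, 0, 0, 0, 0], [0, 0, 0, 0, 0, 0], [0, 0, 0, 0, 0, 0]],
  ],
  grip=0,
  newtons=60,
)

```text
time: 24.25
tcp_pos: [593.5, -113.0, 204.5]
ee_rot: [0.742, 0.671, -0.001, -0.001]
ft_force: [-6.4, 1.1, 6.0]
grip_width: 0.31
grip_force: 60.0
```

Call:
drive_tool(
  steps=[
    [[-0.002, 0, 0, 0, 0, 0], [-0.004, 0, 0, 0, 0, 0], [-0.006, 0, 0, 0, 0, 0], [-0.008, 0, 0, 0, 0, 0], [-0.01, 0, 0, 0, 0, 0], [-0.012, 0, 0, 0, 0, 0], [-0.014, 0, 0, 0, 0, 0], [-0.016, 0, 0, 0, 0, 0], [-0.018, 0, 0, 0, 0, 0], [-0.018, 0, 0, 0, 0, 0]],
  ],
)

```text
time: 25.25
tcp_pos: [592.0, -127.4, 204.4]
ee_rot: [0.742, 0.671, 0.001, -0.003]
ft_force: [-4.4, 16.8, 5.9]
grip_width: 0.309
grip_force: 60.0
```

Run:
```python
from h import *
c=cam("wrist"); f=grab_frame("wrist"); 
for k in models.tip_of("wrist","lock_knob")[:2]: print(round(k["confidence"],2),np.round(k["at"],1),atz(c,k["at"],245).round(1))
sc=grab_frame("scene"); sd=grab_frame("side")
o=np.zeros((480,800,3),np.uint8); o[:,:400]=f[:,120:520]; o[:240,400:]=cv2.resize(sc[170:290,180:380],(400,240)); o[240:,400:]=cv2.resize(sd[190:270,320:453],(400,240),interpolation=3)
cv2.imwrite("pics/w8.png",o[:,:,::-1]); s=telemetry.observe(); print(s["ft_force"],s["grip_force"],s["grip_width"],s["tcp_pos"])
```

```text
0.73 [323.7 305.1] [ 592.4 -128.7  245. ]
[-4.06035825 15.24824403  7.3297467 ] 60.003142640925944 0.3093493035469949 [ 592.02199352 -127.18952083  204.4611616 ]
```

View pics/w8.png

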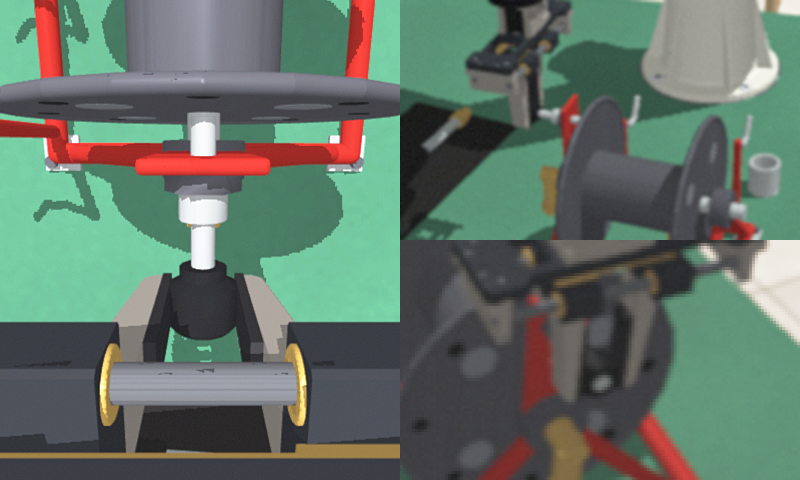

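The wrist view shows the pin drawn out and the knob held. It has moved 14.4 mm at about 16 N, so I'll pull on to the stop.

Call:
drive_tool(
  steps=[
    [[-0.001, 0, 0, 0, 0, 0], [-0.002, 0, 0, 0, 0, 0], [-0.003, 0, 0, 0, 0, 0], [-0.0035, 0, 0, 0, 0, 0], [-0.004, 0, 0, 0, 0, 0], [-0.004, 0, 0, 0, 0, 0], [-0.004, 0, 0, 0, 0, 0], [-0.004, 0, 0, 0, 0, 0], [-0.004, 0, 0, 0, 0, 0], [-0.004, 0, 0, 0, 0, 0]],
  ],
)

```text
time: 26.45
tcp_pos: [591.9, -128.9, 204.4]
ee_rot: [0.742, 0.671, 0.002, -0.005]
ft_force: [-3.8, 25.4, 7.9]
grip_width: 0.31
grip_force: 60.0
```

The knob has travelled 15.9 mm and the force has risen to 25 N, so the pin is at its stop. I'll hold for a second to check that nothing creeps.

Call:
drive_tool(
  steps=[
    [[0, 0, 0, 0, 0, 0], [0, 0, 0, 0, 0, 0], [0, 0, 0, 0, 0, 0], [0, 0, 0, 0, 0, 0], [0, 0, 0, 0, 0, 0], [0, 0, 0, 0, 0, 0], [0, 0, 0, 0, 0, 0], [0, 0, 0, 0, 0, 0], [0, 0, 0, 0, 0, 0], [0, 0, 0, 0, 0, 0]],
  ],
)

```text
time: 27.45
tcp_pos: [591.8, -128.9, 204.4]
ee_rot: [0.742, 0.671, 0.002, -0.005]
ft_force: [-4.3, 24.3, 8.0]
grip_width: 0.312
grip_force: 60.0
```

Run:
```python
from h import *
s=telemetry.observe(); print(s["tcp_pos"],s["ft_force"])
print(r.sign_off())
```

```text
[ 591.83351554 -128.89283809  204.428186  ] [-4.31328117 24.27784819  7.98528668]
the job is handed in; nothing more can be done
None
```

The lance lies flat on the mat, the gripper is holding the lock pin back at its stop (about 16 mm, 60 N grip), and the job was handed in at about 27.5 s; no verdict was returned.

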